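Start the varnish timer against the bench stop

TASK

On the scale maker's bench, start the cream varnish timer with the orange plunger button on its end: push on the button so that the timer slides until its other end butts against the fixed wooden stop, and, braced there, press the button fully in and keep it in for about a second. Then let the button spring back and leave the timer upright on the bench, square against the stop. Leave the dark tally counter with the green button alone.

Things in the scene. Friction and masses are not known exactly. Their poses are not given: they have to be found in the camera images.
- timer: Loose cream box 90 mm long (x), 60 wide (y), 50 high, 0.25 kg, white dial on top. Origin: centre of its underside. Plain +x end faces the stop, 20 to 60 mm short of it. From its -x end a round orange button, 30 mm across, sticks out level along x: axis 27 mm above the bench, flat face 61 mm from the origin. Pushed in the open, the timer slides (1 to 4 N) before the button goes fully in.
- timer_button (a joint): Travel of the timer's orange button in m: 0 = out, 0.010 = fully in (its face is then still 6 mm proud of the box's end). Springs back by itself; 3 N starts it, 10 N holds it fully in; 6 mm is enough to start the timer.
- stop: Pale wooden batten fixed to the bench, 300 mm long (y), 30 thick, 40 high. Origin: on the bench, at the middle of the foot of the upright face that looks towards the timer; x points from that face into the batten (the way to push). Timer and counter stand on its -x side, within 10 degrees of square, some 140 mm apart along y, in either order. Iron weights and a jar, up to 62 mm high, stand behind it.
- counter: Loose tally counter, to be left alone: shape, size and frame as the timer's, but a dark grey box with a small four-window display on top and a green button.

How it is judged:
By the outcome, as a careful person would: the job done as asked, in the order asked, and still so for the second after the job is handed in, with the robot touching nothing.
It also fails if it takes over 38 s, if anything falls off the work surface, if the arm or the gripper's body presses on something with over 40 N, if the wrist force passes 120 N, or if a joint passes its speed limit or range.

ROBOT

A 7-joint arm with a two-finger parallel gripper is mounted at the origin on the work surface. World frame = base frame: x ahead of the robot, y to its left, z up, the work surface at z = 0. Lengths are in m, angles in rad, forces in N, time in s.
With the tool pointing down it reaches from about 0.4 to 0.875 m from the base axis. Payload 19.3 kg.
Tool frame: the origin (TCP) lies midway between the tips of the shut fingers; the grasp point (between the pads) lies bot.grip_point_offset behind it (bot.grip_point_offset is the distance from the TCP to the grasp point, in m); z points along the fingers, y is the direction in which the jaws open and shut (so a half turn about z gives the same grasp; the last joint's range is limited). The gripper opens to 85 mm and grips with 20 to 120 N. Pads are 22 mm wide; open, the fingers measure 114 mm over their backs; the gripper's body (76 mm by 85 mm) begins 54 mm behind the grasp point. The pads swing forward as they close: fully open they stand 13 mm farther back than shut.
Start: joints at [1.238, 0.521, -0.036, 1.599, 0.021, 1.021, -0.113], TCP at [0.162, -0.604, 0.193] pointing down, gripper open.
Joint ranges: [-2.91, 2.91], [-0.3, 2.13], [-1.5, 1.42], [0.17, 2.43], [-1.26, 4.41], [0.16, 1.93], [-2.52, 2.52]. Speed limits (rad/s): [1.89, 1.89, 2.39, 2.39, 3.01, 3.01, 3.01].

INTERFACE

Orientations are given as [roll, pitch, yaw] about the fixed x, y, z axes, in that order (R = Rz(yaw) Ry(pitch) Rx(roll)).
In Python, from workcell import bot gives the robot as it stands.
- The arm moves only by the tool servo_tool, never from a script. Its argument "rows" is a list that holds one entry, the list of rows, each a list of 6 numbers: the shift along the tool's x, y, z in cm, then the turn, a rotation vector about the tool's x, y, z in degrees. A call has 1 to 5 rows; each row shifts and turns the commanded pose from where the row before left it, along the tool's axes as they then stand; what a row does not reach is not made up. A row lasts 1/8 s, in which the tool goes at most 62.5 mm and 10.7 degrees, less where a joint would pass 70% of its speed; a pose out of reach is approached as far as the arm can. A call is refused whole if a number of a shift passes 6.25 or a number of a turn 10.7, either way. A call with a gripper value outside its range is refused whole. "grip" is the opening, from -1 (shut) to 1 (fully open), so that 0 is half open, set as the call begins (left out, the last holds). The fingers move at their own pace and stop on an object; "squeeze" is the grip in N (left out, the last holds). Time passes only in rows, so rows that do not move let the fingers close. It gives the time, the measured TCP pose, the force and the opening at its end, in the units of the state.
- bot.observe(): the state, without advancing time (a new reading comes with each control period).
- bot.grab_frame(name): name is "side" or "top"; returns a dict with "image" (384x512x3 uint8, red, green, blue), "K" (3x3 intrinsics, pixels), "dist" ([k1, k2, p1, p2, k3] as OpenCV has them; the pictures are not rectified), "R" (3x3) and "t" (3): a world point X has camera coordinates R X + t. Camera axes: x right, y down, z forward; pixel columns grow to the right and rows downward; lengths in m; the calibration is good to about 2 mm. A picture is of the moment at which its call begins. There is no depth.
- bot.job_done(): hands the job in, once; it reports no verdict.
The state is a dict: "clock": time; "qpos": joint angles; "qd": joint speeds; "joint_efforts": joint torques, N m; "position": TCP position; "tool_rot": TCP orientation; "force": force on the tool from outside, world axes, zero at the start; "moment": the same for the moment, N m; "grip_width": finger opening in m.
Only numpy, scipy, OpenCV 4.12 (cv2) and the standard library are available. Lean on these libraries where they do the work, as an engineer would, in place of code of your own. Each camera call takes 0.05 s, during which the arm holds its last target.

## Working session

There is one attempt and no reset: what is moved stays moved. The work goes in short steps, Python scripts to look and compute and a tool call to move; the robot and the scene stay as the last step left them, time stands still between calls to the robot, and variables do not carry over. Pictures are saved under pics/ and viewed, and the job is handed in when it is done.

Besides the shell and the picture viewer there is one more tool, called after ">>>" in YAML: its name, and indented under it one key for each argument. servo_tool: Moves the arm, as the interface text tells. Its arguments: {"type":"object","properties":{"rows":{"type":"array"},"grip":{"type":"number"},"squeeze":{"type":"number"}},"required":["rows"]}

```bash
ls; mkdir -p pics; python3 - <<'E'
from workcell import bot
import cv2
s=bot.observe()
for k in ("clock","position","tool_rot","force","grip_width"): print(k,s[k])
print(bot.grip_point_offset)
import pickle
F={}
for n in("side","top"):
    f=bot.grab_frame(n);F[n]=f
    cv2.imwrite(f"pics/{n}0.png",cv2.resize(f["image"][:,:,::-1],None,fx=1.5,fy=1.5,interpolation=cv2.INTER_CUBIC))
    print(n,f["K"],f["dist"],f["R"],f["t"])
pickle.dump(F,open("f0.pkl","wb"))
E
```

```text
pics
clock 0.0
position [ 0.16221645 -0.60318767  0.19221358]
tool_rot [-3.14045814e+00  7.27178982e-05  2.62739954e-01]
force [0.50353869 0.80232804 0.51764872]
grip_width 0.08580350309565946
0.0187
side [[381.62772522   0.         259.31733569]
 [  0.         381.62772522 185.89057747]
 [  0.           0.           1.        ]] [-0.00839251  0.          0.          0.          0.        ] [[-0.8293256  -0.55822473  0.02458039]
 [-0.32278455  0.44270829 -0.83655215]
 [ 0.45610216 -0.70170828 -0.54733564]] [0.55283083 0.20852813 0.45792157]
top [[491.60140244   0.         255.20491982]
 [  0.         491.60140244 182.33191075]
 [  0.           0.           1.        ]] [-0.17212499  0.          0.          0.          0.        ] [[ 0.02284104 -0.99806879 -0.05776653]
 [-0.99383556 -0.0163981  -0.10964478]
 [ 0.10848578  0.05991483 -0.99229081]] [0.09235466 0.58495612 0.61708483]
```

View pics/side0.png

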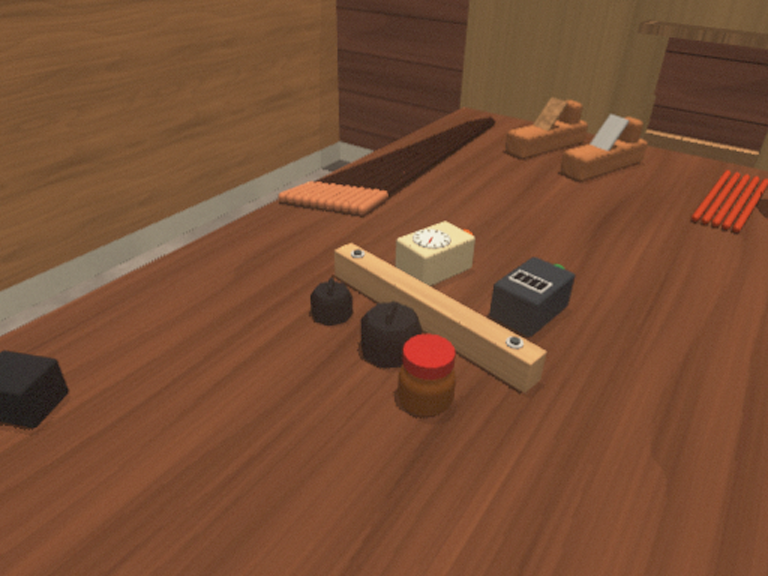

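View pics/top0.png

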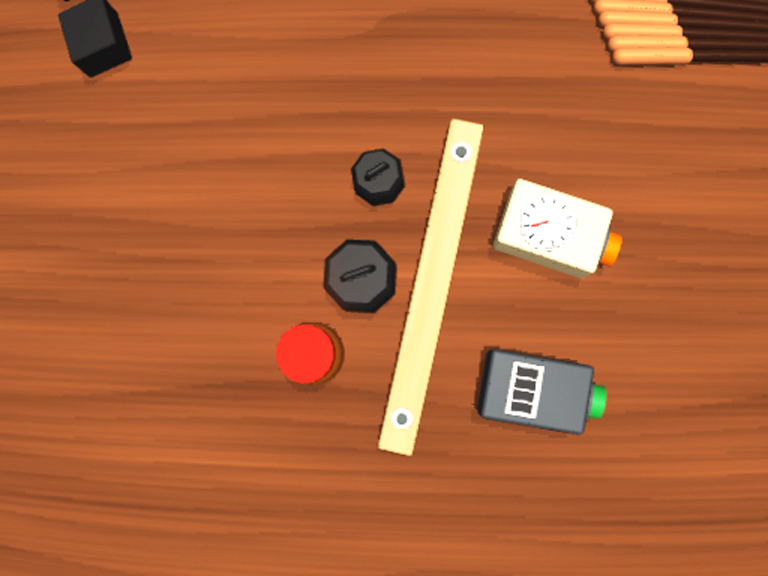

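The top view shows the stop running from (467,120) to (397,453), the timer at about (555,228) with its orange button at (613,249), and the counter at (537,390). All of these are in 1.5x pixels. I'll enlarge for corner readings.

```bash
python3 - <<'E'
import pickle,cv2
F=pickle.load(open("f0.pkl","rb"))
im=F["top"]["image"][:,:,::-1]
# crop cols 320-420 rows 110-190 at 7x
c=im[110:195,320:425]; cv2.imwrite("pics/tc.png",cv2.resize(c,None,fx=7,fy=7,interpolation=cv2.INTER_CUBIC))
c=im[75:310,245:335]; cv2.imwrite("pics/ts.png",cv2.resize(c,None,fx=2.5,fy=2.5,interpolation=cv2.INTER_CUBIC))
im=F["side"]["image"][:,:,::-1]
c=im[140:200,255:325]; cv2.imwrite("pics/sc.png",cv2.resize(c,None,fx=9,fy=9,interpolation=cv2.INTER_CUBIC))
E
```

```text
(no output)
```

View pics/tc.png

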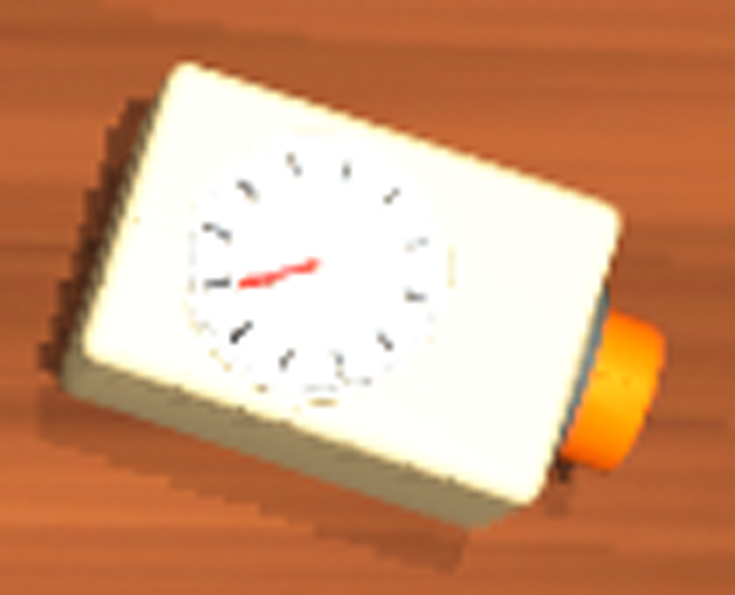

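View pics/ts.png

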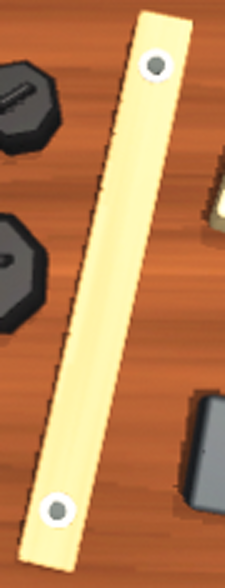

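View pics/sc.png

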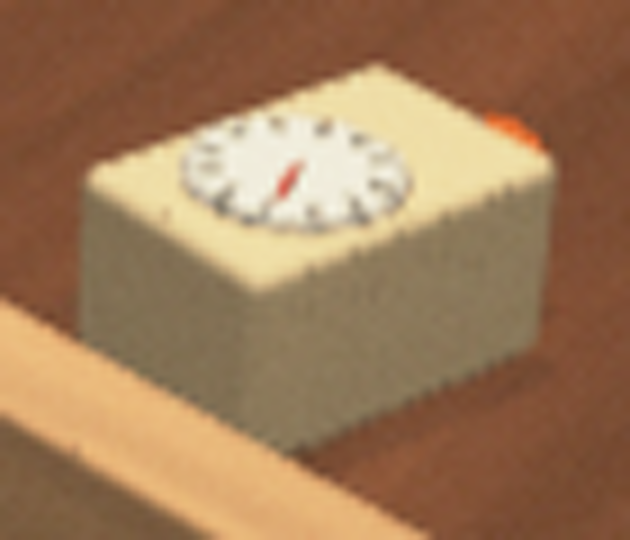

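```bash
cat > h.py <<'E'
import numpy as np,cv2
def px(f,X):
    r,_=cv2.Rodrigues(f["R"]); return cv2.projectPoints(np.asarray(X,float).reshape(-1,3),r,f["t"],f["K"],np.asarray(f["dist"]))[0].reshape(-1,2)
def ray(f,uv,z):
    n=cv2.undistortPoints(np.asarray(uv,float).reshape(-1,1,2),f["K"],np.asarray(f["dist"])).reshape(-1,2)
    d=np.c_[n,np.ones(len(n))]@f["R"]; c=-f["R"].T@f["t"]; z=np.broadcast_to(z,len(d))
    return c+d*((z-c[2])/d[:,2])[:,None]
E
python3 - <<'E'
import pickle,numpy as np
from h import *
F=pickle.load(open("f0.pkl","rb")); f=F["top"]
cv=lambda p,o,s:(np.array(p,float)+.5)/s-.5+o
T=cv([(174,57),(625,211),(532,508),(77,360)],(320,110),7)
S=cv([(139,9),(194,20),(75,574),(17,560)],(245,75),2.5)
t=ray(f,T,.05); s=ray(f,S,.04)
print(t.round(4),s.round(4))
def fit(p,model):
    a=p[:,:2].mean(0);b=model.mean(0);H=(model-b).T@(p[:,:2]-a);U,D,V=np.linalg.svd(H);R=V.T@U.T
    print("det",np.linalg.det(R)); o=a-R@b; th=np.arctan2(R[1,0],R[0,0])
    print(o.round(4),np.degrees(th),"res",((p[:,:2]-(model@R.T+o))*1e3).round(1).tolist()); return o,th,R
# timer: corners order: (+x,+y?)...
ot,tt,Rt=fit(t,np.array([(.045,-.03),(-.045,-.03),(-.045,.03),(.045,.03)]))
# stop: near face = right side in image
os_,ts,Rs=fit(s,np.array([(.03,-.15),(0,-.15),(0,.15),(.03,.15)]))
print("timer in stop frame",Rs.T@(ot-os_),np.degrees(tt-ts))
# side cam check
fs=F["side"]
m=np.array([(.045,-.03,.05),(-.045,-.03,.05),(-.045,.03,.05),(.045,.03,.05)])
W=np.c_[m[:,:2]@Rt.T+ot,m[:,2]]
print("side pred",((px(fs,W)-(255,140)+.5)*9-.5).round(0).tolist())
print("btn face", Rt@[-.061,0]+ot, "pred top", ((px(f,[[*(Rt@[-.061,0]+ot),.027]])-(320,110)+.5)*7).tolist())
E
```

```text
[[ 0.6686 -0.0123  0.05  ]
 [ 0.6408 -0.0971  0.05  ]
 [ 0.5846 -0.0787  0.05  ]
 [ 0.6108  0.0058  0.05  ]] [[0.725  0.0457 0.04  ]
 [0.7192 0.016  0.04  ]
 [0.4244 0.0747 0.04  ]
 [0.4308 0.1049 0.04  ]]
det 0.9999999999999993
[ 0.6262 -0.0456] 72.29643977287854 res [[0.1, -0.5], [-0.3, 0.5], [0.7, 0.6], [-0.5, -0.6]]
det 1.0
[0.5719 0.0456] 78.67577782540347 res [[0.1, 0.1], [0.2, -0.2], [-0.4, -0.4], [0.1, 0.4]]
timer in stop frame [-0.0787789  -0.07113289] -6.379338052524927
side pred [[72.0, 166.0], [376.0, 55.0], [563.0, 157.0], [255.0, 282.0]]
btn face [ 0.60763685 -0.10372029] pred top [[632.5044247254416, 404.81529411518096]]
```

```bash
cat > plan.py <<'E'
import numpy as np
from scipy.spatial.transform import Rotation as Ro
from workcell import bot
def to(target,yawdeg,step=.05,rot=10.0):
    s=bot.observe(); p=np.array(s["position"]);R=Ro.from_euler("xyz",s["tool_rot"])
    tR=Ro.from_euler("xyz",[np.pi,0,np.radians(yawdeg)])
    rv=(R.inv()*tR).as_rotvec(degrees=True); d=np.array(target)-p
    n=int(max(np.ceil(np.linalg.norm(d)/step),np.ceil(np.abs(rv).max()/rot),1))
    print("n",n,"rot",rv.round(2),"d",d.round(4), "pos",p.round(4),"rpy",np.degrees(s["tool_rot"]).round(2),"F",np.round(s["force"],1))
    Rc=R
    for i in range(n):
        print((Rc.inv().apply(d/n)*100).round(2).tolist()+(rv/n).round(2).tolist(),end=",\n"); Rc=Rc*Ro.from_rotvec(rv/n,degrees=True)
E
python3 -c "
from plan import *
to((.596,-.163,.192),78.7)"
```

```text
n 13 rot [-6.000e-02 -3.000e-02 -6.364e+01] d [ 4.338e-01  4.402e-01 -3.000e-04] pos [ 0.1622 -0.6032  0.1923] rpy [-179.94    0.     15.06] F [ 0.5 -0.5 -0.3]
[4.1, -2.4, 0.0, -0.0, -0.0, -4.9],
[4.29, -2.04, 0.0, -0.0, -0.0, -4.9],
[4.45, -1.67, 0.0, -0.0, -0.0, -4.9],
[4.58, -1.28, 0.0, -0.0, -0.0, -4.9],
[4.67, -0.89, 0.0, -0.0, -0.0, -4.9],
[4.73, -0.49, 0.0, -0.0, -0.0, -4.9],
[4.75, -0.08, 0.0, -0.0, -0.0, -4.9],
[4.74, 0.32, 0.0, -0.0, -0.0, -4.9],
[4.7, 0.73, 0.0, -0.0, -0.0, -4.9],
[4.62, 1.13, 0.0, -0.0, -0.0, -4.9],
[4.51, 1.52, 0.0, -0.0, -0.0, -4.9],
[4.36, 1.89, 0.0, -0.0, -0.0, -4.9],
[4.18, 2.26, 0.0, -0.0, -0.0, -4.9],
```

>>> servo_tool:
  rows:
    - [[4.1,-2.4,0,0,0,-4.9],[4.3,-2.0,0,0,0,-4.9],[4.4,-1.7,0,0,0,-4.9],[4.6,-1.3,0,0,0,-4.9],[4.7,-0.9,0,0,0,-4.9]]
  grip: -1

```text
clock: 0.72
position: [0.3299, -0.4328, 0.1927]
tool_rot: [-3.141, 0.0, 0.693]
force: [0.7, -0.4, -0.0]
grip_width: 0.0001
```

>>> servo_tool:
  rows:
    - [[4.7,-0.5,0,0,0,-4.9],[4.7,-0.1,0,0,0,-4.9],[4.7,0.3,0,0,0,-4.9],[4.7,0.7,0,0,0,-4.9],[4.6,1.1,0,0,0,-4.9]]

```text
clock: 1.35
position: [0.4948, -0.2638, 0.1926]
tool_rot: [-3.141, 0.0, 1.121]
force: [0.2, -0.3, 0.0]
grip_width: -0.0
```

```bash
python3 -c "
from plan import *
to((.596,-.163,.100),78.7)"
```

```text
n 4 rot [ -0.02   0.   -14.49] d [ 0.1012  0.1008 -0.0926] pos [ 0.4948 -0.2638  0.1926] rpy [-179.98    0.     64.21] F [ 0.2 -0.3  0. ]
[3.37, 1.18, 2.32, -0.0, 0.0, -3.62],
[3.29, 1.39, 2.32, -0.0, 0.0, -3.62],
[3.19, 1.6, 2.32, -0.0, 0.0, -3.62],
[3.09, 1.79, 2.32, -0.0, 0.0, -3.62],
```

>>> servo_tool:
  rows:
    - [[3.3,1.2,2.3,0,0,-3.6],[3.2,1.4,2.3,0,0,-3.6],[3.1,1.6,2.3,0,0,-3.6],[3.0,1.8,2.3,0,0,-3.2],[0,0,0,0,0,0]]

```text
clock: 1.98
position: [0.595, -0.1649, 0.0986]
tool_rot: [-3.139, -0.002, 1.367]
force: [0.1, -0.6, -0.4]
grip_width: 0.0
```

```bash
python3 -c "
from plan import *
to((.596,-.163,.015),78.7)
import cv2,pickle
F={}
for n in ('side','top'):
    f=bot.grab_frame(n);F[n]=f
    cv2.imwrite(f'pics/{n}1.png',cv2.resize(f['image'][80:260,180:440,::-1],None,fx=3,fy=3,interpolation=cv2.INTER_CUBIC))
"
```

```text
n 2 rot [-0.17 -0.1  -0.4 ] d [ 0.001   0.0019 -0.0836] pos [ 0.595  -0.1649  0.0986] rpy [-1.7983e+02 -1.0000e-01  7.8300e+01] F [ 0.1 -0.6 -0.4]
[0.09, 0.04, 4.18, -0.08, -0.05, -0.2],
[0.1, 0.03, 4.18, -0.08, -0.05, -0.2],
```

View pics/top1.png

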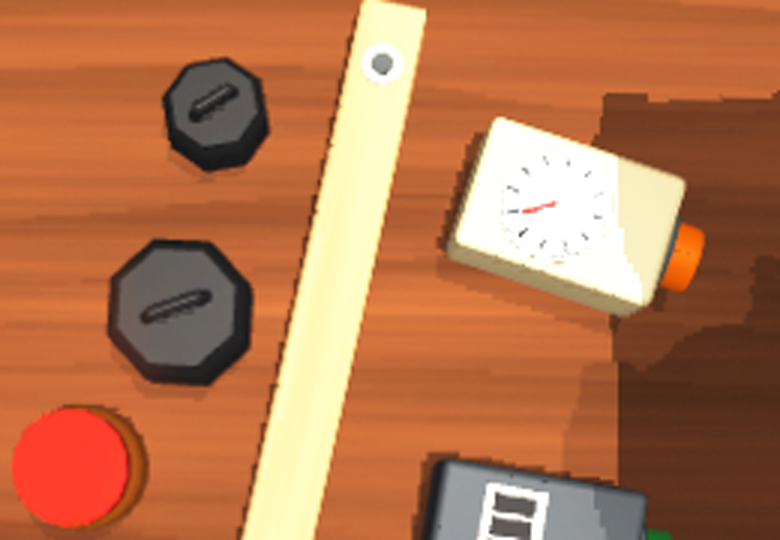

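View pics/side1.png

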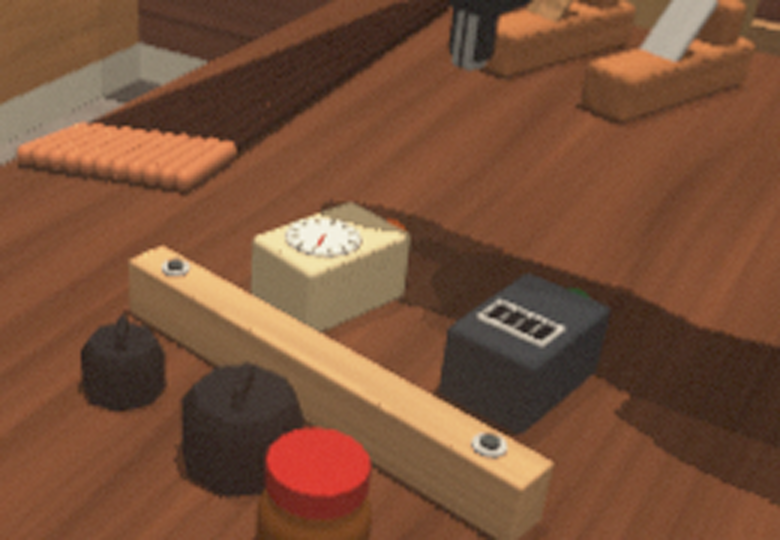

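```bash
python3 -c "
from plan import *
from h import *
import cv2,pickle
p=bot.observe()['position']; print(p)
for n in ('side','top'):
    f=bot.grab_frame(n)
    print(n,px(f,p))
    cv2.imwrite(f'pics/{n}2.png',cv2.resize(f['image'][...,::-1],None,fx=1.5,fy=1.5,interpolation=cv2.INTER_CUBIC))
"
```

```text
[ 0.59435924 -0.16796946  0.10040171]
side [[334.51946587 117.65813329]]
top [[476.68326537 170.75793639]]
```

View pics/top2.png

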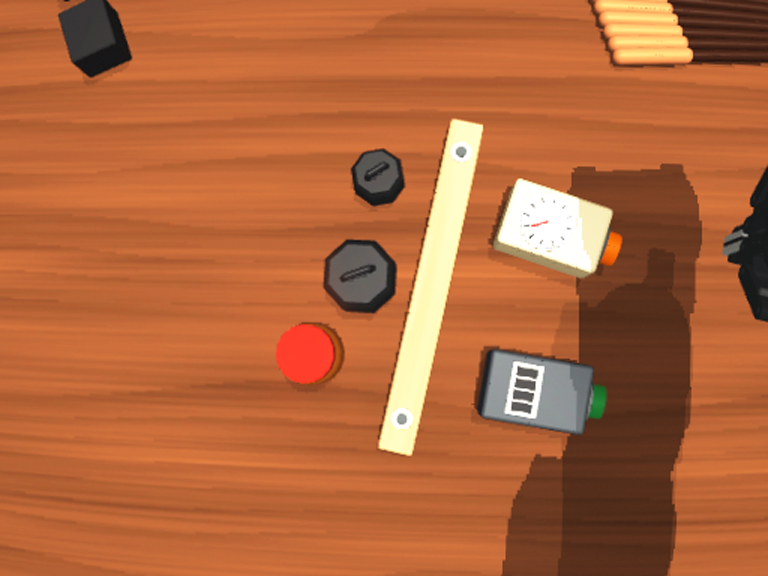

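View pics/side2.png

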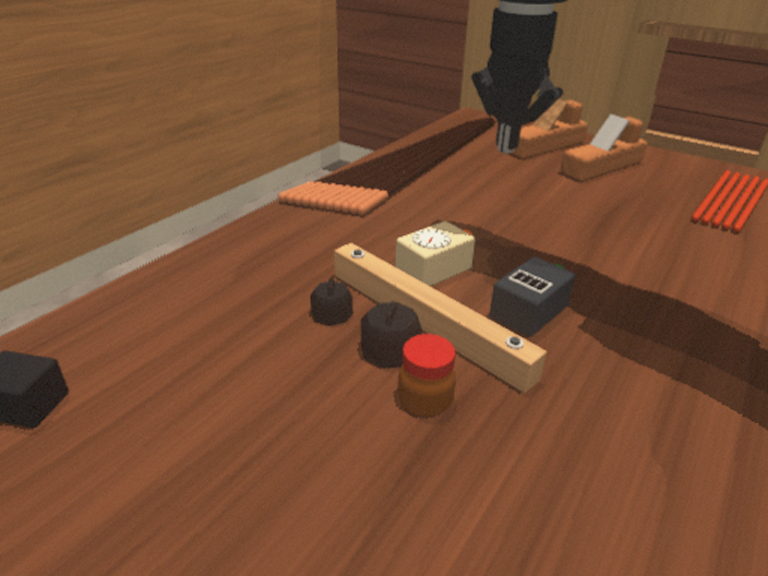

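```bash
python3 -c "
from plan import *
from h import *
import cv2
import pickle
F={}
for n,(r0,r1,c0,c1) in dict(side=(50,130,300,380),top=(110,230,440,512)).items():
    f=bot.grab_frame(n);F[n]=f
    s=bot.observe();print(s['position'],s['tool_rot'],s['clock'])
    u=px(f,s['position'])[0]; k=7 if n=='side' else 5
    im=cv2.resize(f['image'][r0:r1,c0:c1,::-1],None,fx=k,fy=k,interpolation=cv2.INTER_CUBIC)
    cv2.circle(im,tuple(int(v) for v in ((u-(c0,r0)+.5)*k)),4,(0,255,0),-1)
    cv2.imwrite(f'pics/{n}3.png',im)
pickle.dump(F,open('f3.pkl','wb'))
"
```

```text
[ 0.59445206 -0.16894054  0.10138318] [3.14099666e+00 5.54242499e-04 1.36072645e+00] 2.225
[ 0.59450827 -0.16887394  0.1014168 ] [3.14085433e+00 5.04171109e-04 1.36089005e+00] 2.275
```

View pics/top3.png

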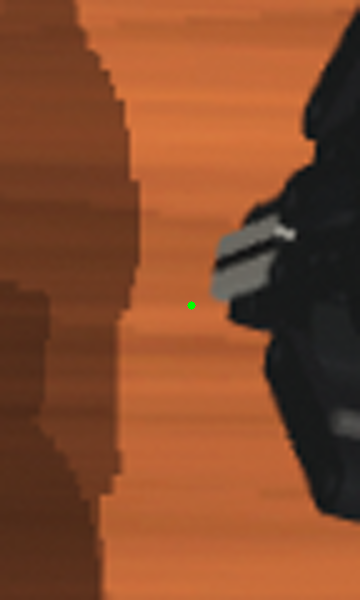

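View pics/side3.png

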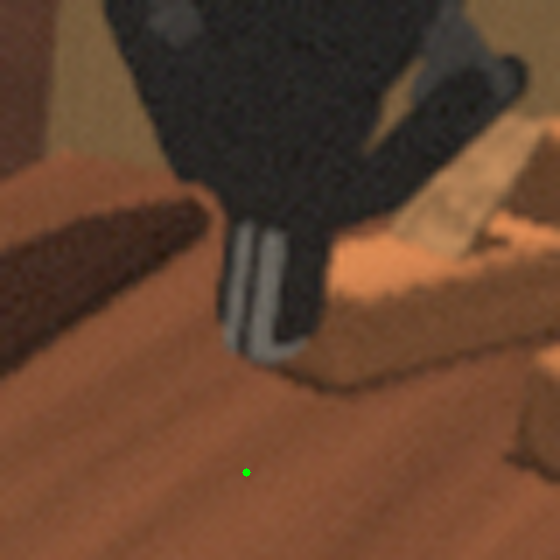

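```bash
cat >> h.py <<'E'
def tri(fs,uvs):
    from scipy.optimize import least_squares
    r=least_squares(lambda X:np.concatenate([px(f,X)[0]-u for f,u in zip(fs,uvs)]),[.6,-.15,.05])
    return r.x,r.fun
E
python3 -c "
from h import *
import pickle
F=pickle.load(open('f3.pkl','rb'))
print(tri([F['side'],F['top']],[(337.4,100.7),(483.6,165)]))
print(tri([F['side'],F['top']],[(337.4,100.7),(483.6,160)]))
# sanity: button / dial centre triangulation
G=pickle.load(open('f0.pkl','rb'))
print(tri([G['side'],G['top']],[(170-85*0+255-170+ (376)/9-.5,140+60/9),(320+174/7-.5,110+57/7)]))
"
```

```text
(array([ 0.59449169, -0.16121271,  0.13959638]), array([-1.77996066, -0.21825657,  0.3869646 ,  0.94643133]))
(array([ 0.59916845, -0.1622542 ,  0.13874312]), array([-3.75449915, -0.47279446,  0.8193351 ,  1.99039384]))
(array([ 0.64240736, -0.01449958,  0.0906921 ]), array([-20.66167324,  -4.28283819,   5.94309821,  12.4967968 ]))
```

```bash
python3 -c "
from h import *
import pickle
G=pickle.load(open('f0.pkl','rb'))
cv=lambda p,o,s:(np.array(p,float)+.5)/s-.5+o
for a,b in zip([(83,172),(378,60),(557,160),(257,292)],[(174,57),(625,211),(532,508),(77,360)]):
    print(tri([G['side'],G['top']],[cv(a,(255,140),9),cv(b,(320,110),7)]))
"
python3 - <<'E'
from workcell import bot
s=bot.observe()
for k,v in s.items(): print(k,v)
print([a for a in dir(bot) if a[0]!='_'])
E
```

```text
(array([ 0.66820071, -0.01284507,  0.0486281 ]), array([-0.8544573 , -0.18909629,  0.25911228,  0.5290476 ]))
(array([ 0.64088481, -0.09748195,  0.04887822]), array([-0.16186137, -0.02821982,  0.04229168,  0.09506508]))
(array([ 0.5848265 , -0.07887592,  0.04920192]), array([ 0.15273495,  0.02155605, -0.0388209 , -0.0942169 ]))
(array([0.61120218, 0.00550886, 0.04712979]), array([-0.02994359, -0.00561036,  0.00887112,  0.01950529]))
clock 2.275
qpos [ 0.4387525   0.63811146 -0.38299783  1.68567069  0.29513144  0.87449217
 -0.27654308]
qd [-1.47342139e-03 -8.79393508e-04 -4.44486956e-03 -1.32556459e-04
  1.20020519e-03  9.19272001e-05 -1.45138017e-03]
joint_efforts [-3.91385732e-01 -9.66550398e+01 -6.60137996e+00 -3.18291557e+01
  9.69845132e-03  1.99353613e-03  1.84862940e-03]
position [ 0.59450827 -0.16887394  0.1014168 ]
tool_rot [3.14085433e+00 5.04171109e-04 1.36089005e+00]
force [-0.0329878   0.00847831  0.49020716]
moment [-0.004977    0.02002673 -0.02453132]
grip_width -0.00040012738632421005
['IKError', 'grab_frame', 'grip_point_offset', 'job_done', 'observe']
```

The cameras agree on the box corners (top at z≈0.049). The finger tips triangulate to z≈0.139, but the reported TCP z is 0.101. I'll lower a little and compare again before trusting z.

>>> servo_tool:
  rows:
    - [[0,0,1.5,0,0,0],[0,0,1.5,0,0,0],[0,0,1.0,0,0,0],[0,0,0,0,0,0]]

```text
clock: 2.78
position: [0.5942, -0.1677, 0.0597]
tool_rot: [-3.14, -0.0, 1.363]
force: [-0.7, -0.7, 0.1]
grip_width: -0.0001
```

```bash
cat > look.py <<'E'
import sys,pickle,cv2
from plan import *
from h import *
def look(tag,boxes,ks):
    F={}
    for n,(r0,r1,c0,c1) in boxes.items():
        f=bot.grab_frame(n);F[n]=f
        s=bot.observe();print(s['position'].round(4),np.degrees(s['tool_rot']).round(2),s['clock'],s['force'].round(1))
        k=ks[n]; u=px(f,s['position'])[0]
        im=cv2.resize(f['image'][r0:r1,c0:c1,::-1],None,fx=k,fy=k,interpolation=cv2.INTER_CUBIC)
        cv2.circle(im,tuple(int(v) for v in ((u-(c0,r0)+.5)*k)),3,(0,255,0),-1)
        cv2.imwrite(f'pics/{n}{tag}.png',im)
    pickle.dump(F,open(f'f{tag}.pkl','wb'))
E
python3 -c "
from look import *
look(4,dict(side=(50,150,270,380),top=(110,230,360,512)),dict(side=6,top=5))"
```

```text
[ 0.5946 -0.1677  0.0604] [-1.7996e+02 -1.0000e-02  7.8060e+01] 2.825 [-1.5 -0.   0.3]
[ 0.5948 -0.1678  0.0608] [-1.800e+02 -1.000e-02  7.806e+01] 2.875 [ 0.3  0.4 -0. ]
```

View pics/top4.png

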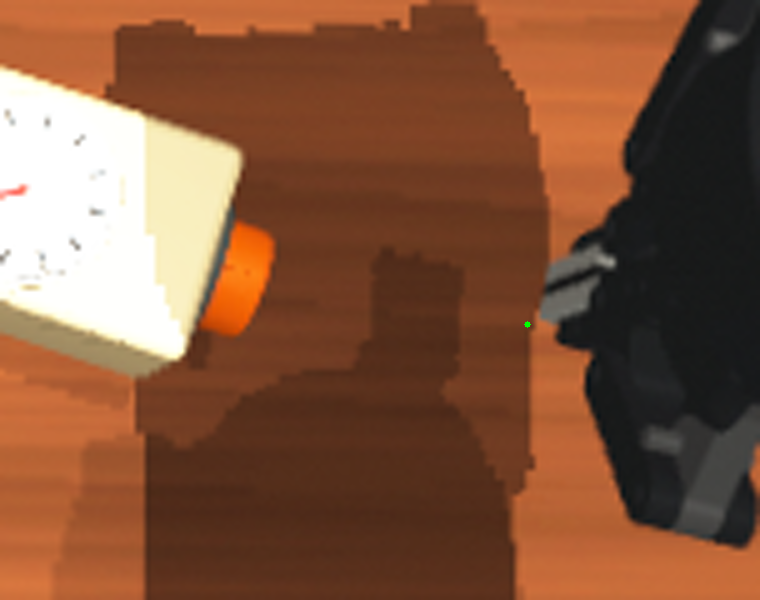

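View pics/side4.png

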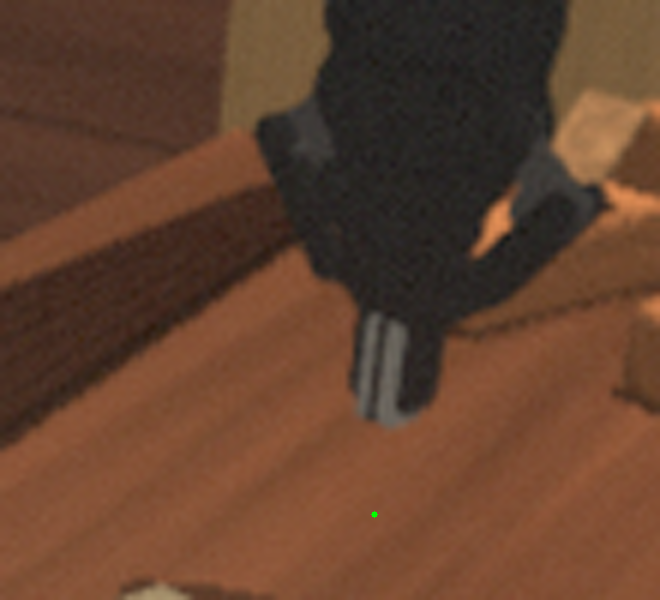

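```bash
python3 -c "
from h import *
import pickle
F=pickle.load(open('f4.pkl','rb'))
for f in F.values(): print(-f['R'].T@f['t'])
print(tri([F['side'],F['top']],[(334.,120.7),(468.5,169.9)]))
"
```

```text
[0.3169274  0.53761407 0.41149266]
[0.51229579 0.06479594 0.6818    ]
(array([ 0.59462848, -0.1593074 ,  0.09697476]), array([-1.57790805, -0.19559077,  0.35637668,  0.87563003]))
```

The offset repeats, with visible tips about 37 mm above the reported TCP. I'll keep descending in stages, using vision and force.

>>> servo_tool:
  rows:
    - [[0,0,1.5,0,0,0],[0,0,1.5,0,0,0],[0,0,0.5,0,0,0],[0,0,0,0,0,0]]

```text
clock: 3.38
position: [0.5945, -0.1677, 0.0252]
tool_rot: [-3.141, -0.0, 1.362]
force: [-0.4, 0.5, 0.2]
grip_width: -0.0001
```

```bash

python3 -c "
from look import *
look(5,dict(side=(70,170,260,370),top=(110,230,360,512)),dict(side=6,top=5))"
```

```text
[ 0.5948 -0.1678  0.0257] [-1.7999e+02 -1.0000e-02  7.8060e+01] 3.425 [-0.4  0.2  0.8]
[ 0.5949 -0.1679  0.026 ] [179.98  -0.    78.05] 3.475 [ 0.7 -0.7  0.7]
```

View pics/top5.png

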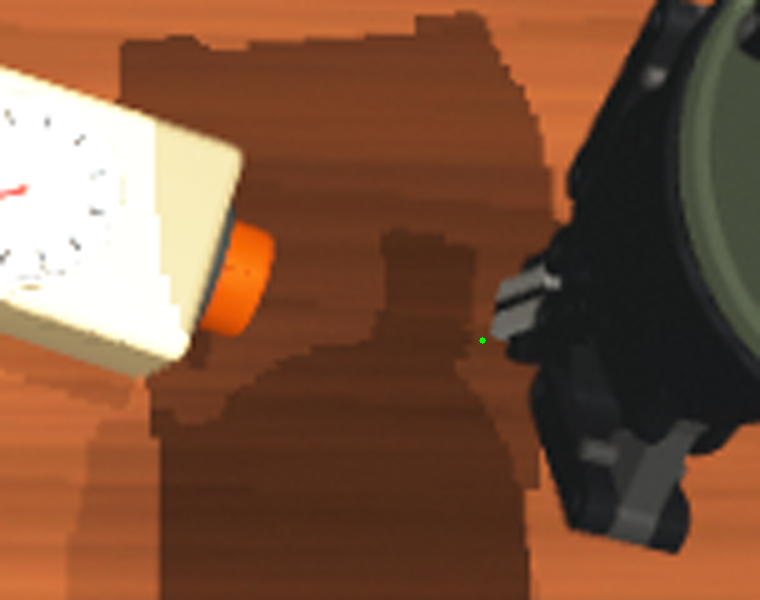

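View pics/side5.png

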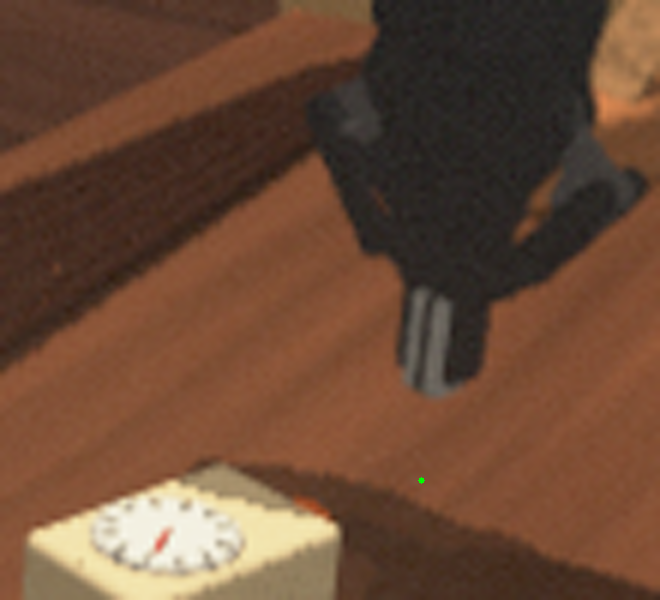

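>>> servo_tool:
  rows:
    - [[0,0,1.0,0,0,0],[0,0,1.0,0,0,0],[0,0,0,0,0,0]]

```text
clock: 3.85
position: [0.5941, -0.1677, 0.0047]
tool_rot: [-3.14, -0.0, 1.362]
force: [0.7, 0.1, 0.8]
grip_width: -0.0001
```

>>> servo_tool:
  rows:
    - [[0,0,0.5,0,0,0],[0,0,0.5,0,0,0],[0,0,0,0,0,0]]

```text
clock: 4.22
position: [0.5945, -0.1678, -0.0046]
tool_rot: [-3.141, -0.0, 1.362]
force: [0.2, 0.6, 0.2]
grip_width: -0.0001
```

```bash

python3 -c "
from look import *
look(6,dict(side=(70,170,260,370),top=(110,230,360,512)),dict(side=6,top=5))"
```

```text
[ 0.5947 -0.1679 -0.0043] [-179.99   -0.     78.05] 4.275 [ 0.4 -0.9  0.9]
[ 0.5948 -0.1679 -0.0042] [180.    -0.    78.06] 4.325 [-0.2 -0.8  0.1]
```

View pics/top6.png

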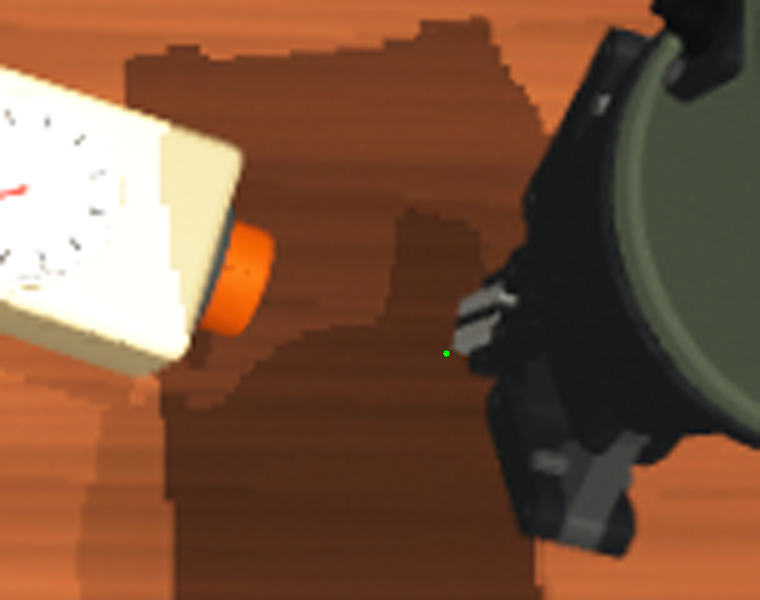

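View pics/side6.png

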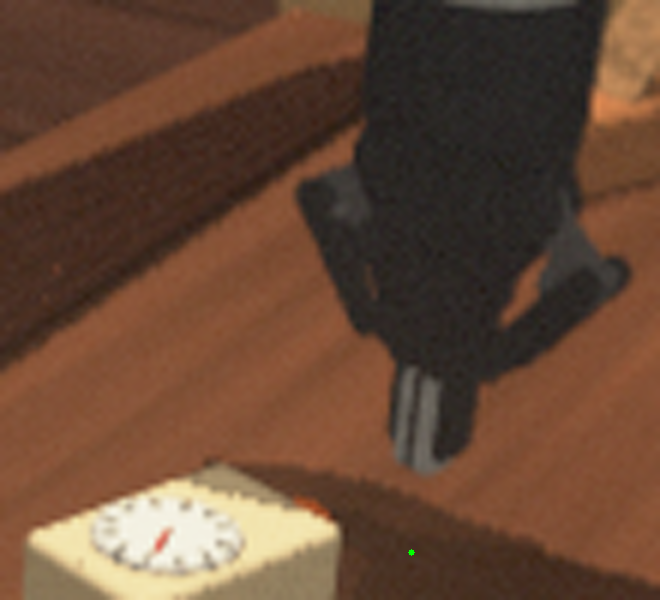

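```bash
python3 -c "
from h import *
import pickle
F=pickle.load(open('f6.pkl','rb'))
print(tri([F['side'],F['top']],[(329.2,148.2),(450.1,177.5)]))
print(ray(F['side'],[(329.2,148.2)],.032),ray(F['top'],[(450.1,177.5)],.032))
"
```

```text
(array([ 0.5934921 , -0.15699906,  0.03420226]), array([-0.51521853, -0.06421579,  0.12235155,  0.30271136]))
[[ 0.59407273 -0.16145139  0.032     ]] [[ 0.59417431 -0.15759189  0.032     ]]
```

>>> servo_tool:
  rows:
    - [[0,0,1.0,0,0,-0.6],[0,0,1.0,0,0,0],[1.0,0,0,0,0,0],[0,0,0,0,0,0]]

```text
clock: 4.82
position: [0.5971, -0.1565, -0.0242]
tool_rot: [3.142, -0.001, 1.374]
force: [-0.7, -0.3, -0.7]
grip_width: 0.0005
```

>>> servo_tool:
  rows:
    - [[1.0,0,0,0,0,0],[1.0,0,0,0,0,0],[1.0,0,0,0,0,0],[0,0,0,0,0,0]]

```text
clock: 5.32
position: [0.6029, -0.1273, -0.0241]
tool_rot: [3.141, -0.0, 1.374]
force: [-0.4, 0.0, 0.6]
grip_width: -0.0001
```

```bash

python3 -c "
from look import *
look(7,dict(side=(90,200,250,360),top=(90,210,300,450)),dict(side=5,top=5))"
```

```text
[ 0.6027 -0.1283 -0.0241] [180.     0.    78.69] 5.375 [ 0.2  0.2 -1.3]
[ 0.6026 -0.1288 -0.0242] [1.800e+02 2.000e-02 7.866e+01] 5.425 [ 0.9 -0.4 -0.5]
```

View pics/top7.png

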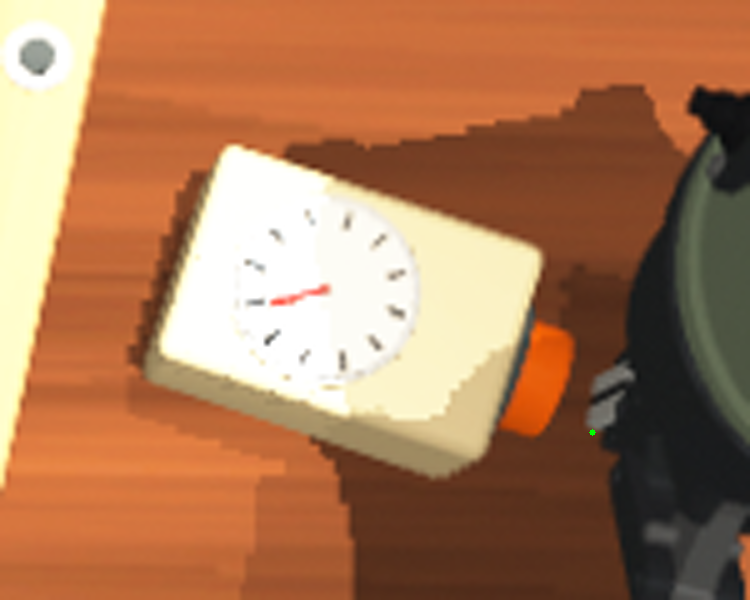

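View pics/side7.png

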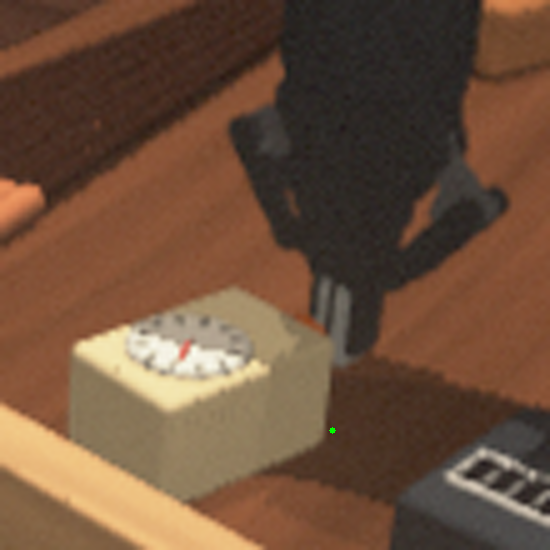

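The finger is square, level with the button and about 5–10 mm short of it, lined up on the button's axis. Next I start the push.

>>> servo_tool:
  rows:
    - [[0.4,0,0,0,0,0],[0.4,0,0,0,0,0],[0.4,0,0,0,0,0],[0.4,0,0,0,0,0]]

```text
clock: 5.92
position: [0.6057, -0.1129, -0.0242]
tool_rot: [-3.141, 0.0, 1.373]
force: [-0.1, -1.6, 0.3]
grip_width: 0.0003
```

>>> servo_tool:
  rows:
    - [[0.3,0,0,0,0,0],[0.3,0,0,0,0,0],[0.3,0,0,0,0,0],[0,0,0,0,0,0]]

```text
clock: 6.42
position: [0.6076, -0.1037, -0.0242]
tool_rot: [3.142, -0.0, 1.373]
force: [0.4, -0.4, -1.4]
grip_width: -0.0001
```

```bash

python3 -c "
from look import *
look(8,dict(side=(90,200,250,360),top=(90,210,280,430)),dict(side=5,top=5))"
```

```text
[ 0.6076 -0.1038 -0.0242] [ 1.7999e+02 -2.0000e-02  7.8670e+01] 6.475 [ 1.3 -0.6  0.4]
[ 0.6076 -0.1039 -0.0242] [ 1.800e+02 -2.000e-02  7.866e+01] 6.525 [-0.3 -0.4  0.3]
```

View pics/top8.png

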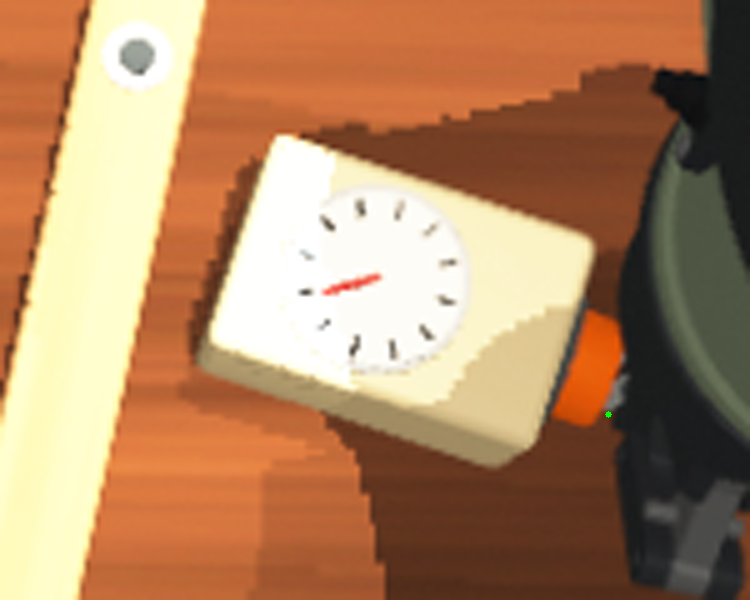

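View pics/side8.png

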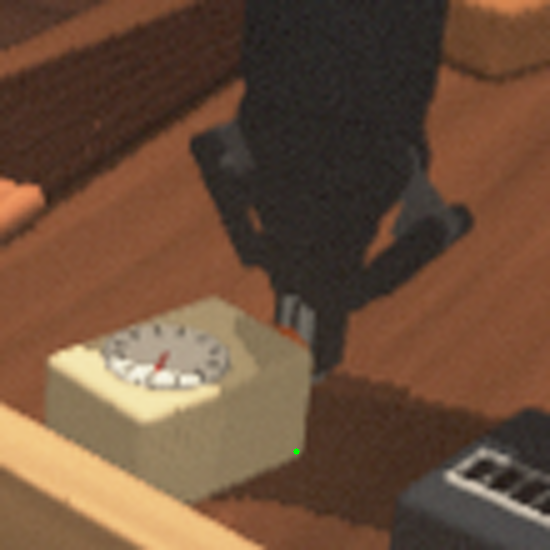

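The finger is on the button and the timer has slid about 12 mm with its yaw unchanged. I'll keep going.

>>> servo_tool:
  rows:
    - [[0.3,0,0,0,0,0],[0.3,0,0,0,0,0],[0.3,0,0,0,0,0],[0.3,0,0,0,0,0],[0.3,0,0,0,0,0]]

```text
clock: 7.15
position: [0.6105, -0.0892, -0.0242]
tool_rot: [-3.142, -0.0, 1.373]
force: [-0.6, -0.8, -0.2]
grip_width: -0.0001
```

>>> servo_tool:
  rows:
    - [[0.2,0,0,0,0,0],[0.2,0,0,0,0,0],[0,0,0,0,0,0]]

```text
clock: 7.52
position: [0.6112, -0.0856, -0.0242]
tool_rot: [-3.142, 0.0, 1.373]
force: [-0.8, -2.5, 0.7]
grip_width: 0.0002
```

```bash

python3 -c "
from look import *
look(9,dict(side=(90,200,250,360),top=(90,210,280,430)),dict(side=5,top=5))"
```

```text
[ 0.6112 -0.0857 -0.0242] [-1.800e+02  1.000e-02  7.865e+01] 7.575 [-0.5 -1.9  0.6]
[ 0.6112 -0.0857 -0.0242] [-1.800e+02  1.000e-02  7.864e+01] 7.625 [-0.6 -1.8 -0.4]
```

View pics/top9.png

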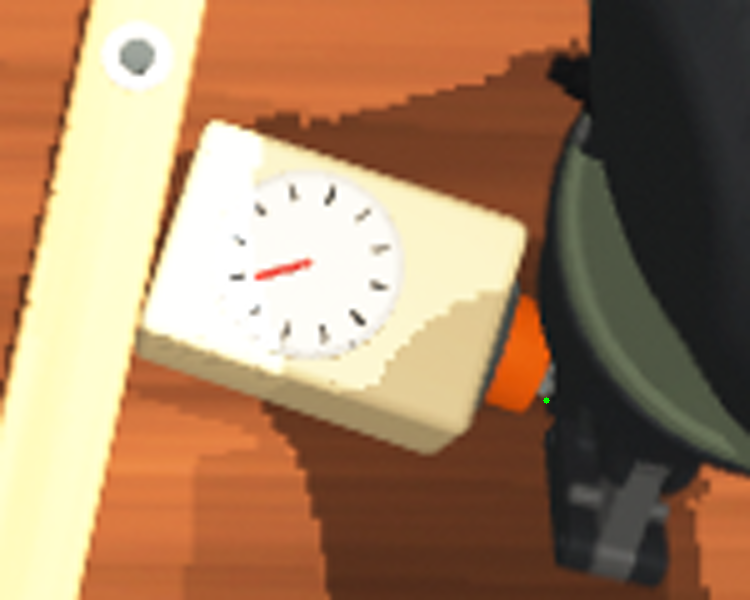

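The near corner has reached the stop and the force is starting to rise. I'll press on in small steps and watch whether the timer squares up.

>>> servo_tool:
  rows:
    - [[0.2,0,0,0,0,0],[0.2,0,0,0,0,0],[0,0,0,0,0,0]]

```text
clock: 8.0
position: [0.6121, -0.0819, -0.0242]
tool_rot: [3.141, 0.0, 1.373]
force: [-0.4, -6.5, -0.3]
grip_width: -0.0003
```

```bash

python3 -c "
from look import *
look(10,dict(top=(90,210,280,430)),dict(top=5))"
```

```text
[ 0.6121 -0.082  -0.0242] [1.7999e+02 3.0000e-02 7.8640e+01] 8.05 [-0.3 -5.4 -0.2]
```

View pics/top10.png

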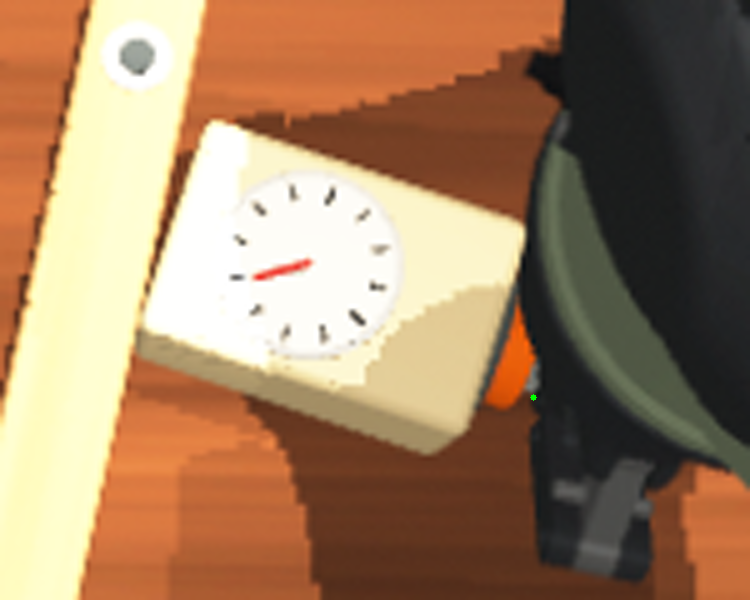

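The timer has stayed about 6° off and the button is in about 3 mm. Friction on the button is locking the turn. I'll drag the button sideways along tool +y (world +x) while keeping light pressure, which should swing the box flat against the stop.

>>> servo_tool:
  rows:
    - [[0,0.2,0,0,0,0],[0.05,0.2,0,0,0,0],[0.05,0.2,0,0,0,0],[0,0,0,0,0,0]]

```text
clock: 8.55
position: [0.6183, -0.0822, -0.0242]
tool_rot: [3.141, 0.0, 1.372]
force: [0.2, -6.6, 0.2]
grip_width: 0.0002
```

```bash

python3 -c "
from look import *
look(11,dict(top=(90,210,280,430)),dict(top=5))"
```

```text
[ 0.6183 -0.0822 -0.0242] [1.7998e+02 2.0000e-02 7.8640e+01] 8.6 [ 1.5 -6.  -0.1]
```

View pics/top11.png

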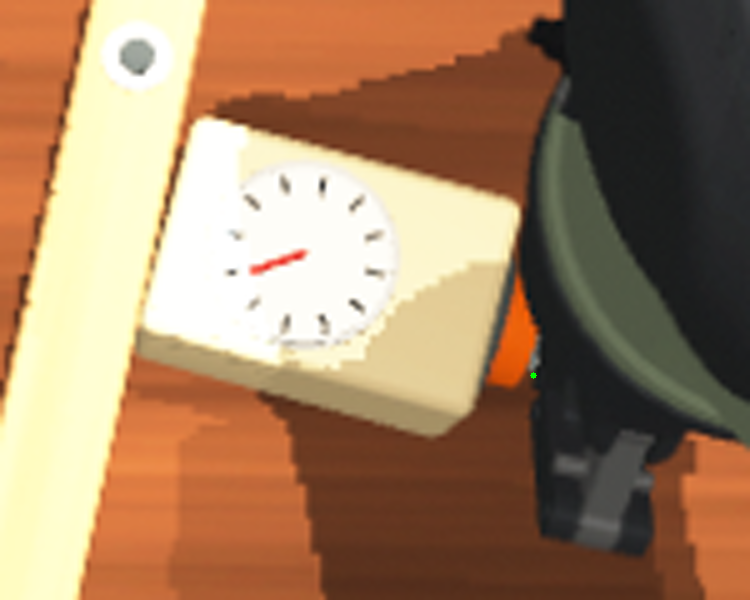

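It pivots about the corner as intended, with roughly half the error gone.

>>> servo_tool:
  rows:
    - [[0.05,0.2,0,0,0,0],[0.05,0.2,0,0,0,0],[0,0.1,0,0,0,0],[0,0,0,0,0,0]]

```text
clock: 9.1
position: [0.6234, -0.0821, -0.0242]
tool_rot: [3.141, 0.0, 1.373]
force: [-0.2, -5.4, -0.1]
grip_width: 0.0002
```

```bash

python3 -c "
from look import *
look(12,dict(top=(90,210,280,430)),dict(top=5))"
```

```text
[ 0.6234 -0.0822 -0.0242] [1.7998e+02 2.0000e-02 7.8640e+01] 9.15 [ 1.7 -5.4  0.2]
```

View pics/top12.png

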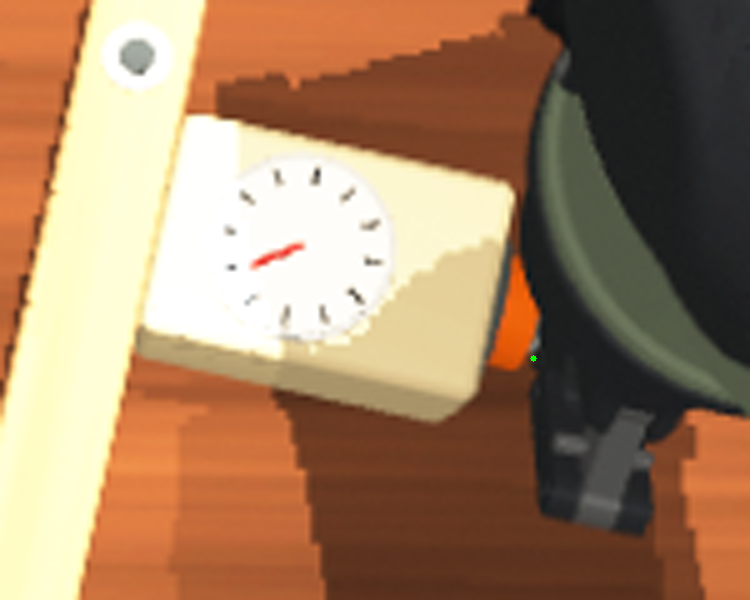

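```bash
cat > fitp.py <<'E'
import pickle,sys
from h import *
def fitbox(f,pts,o,s):
    cv=(np.array(pts,float)+.5)/s-.5+o
    p=ray(f,cv,.049)[:,:2]; model=np.array([(.045,-.03),(-.045,-.03),(-.045,.03),(.045,.03)])
    a=p.mean(0);b=model.mean(0);U,D,V=np.linalg.svd((model-b).T@(p-a));R=V.T@U.T;o=a-R@b
    th=np.degrees(np.arctan2(R[1,0],R[0,0]))
    S0=np.array([.5719,.0456]);a=np.radians(78.68);Rs=np.array([[np.cos(a),-np.sin(a)],[np.sin(a),np.cos(a)]])
    print("origin",o.round(4),"yaw rel",round(th-78.68,2),"in stop",(Rs.T@(o-S0)*1e3).round(1),"res",((p-(model@R.T+o))*1e3).round(1).tolist())
E
python3 -c "
from fitp import *
f=pickle.load(open('f12.pkl','rb'))['top']
fitbox(f,[(183,112),(518,185),(479,398),(140,331)],(280,90),5)
f=pickle.load(open('f11.pkl','rb'))['top']
fitbox(f,[(193,115),(522,204),(474,415),(140,332)],(280,90),5)
"
```

```text
origin [ 0.6381 -0.014 ] yaw rel 0.43 in stop [-45.4 -76.6] res [[-0.1, 0.2], [-1.2, 0.3], [1.1, -0.2], [0.2, -0.3]]
origin [ 0.6354 -0.0146] yaw rel -2.32 in stop [-46.5 -74.1] res [[-0.0, -0.0], [-1.2, 0.8], [1.1, -0.1], [0.2, -0.7]]
```

The timer is flush now: yaw within about 0.4° of the stop, its front face 45.4 mm from the origin and the finger centred on the button. I'll press it in.

>>> servo_tool:
  rows:
    - [[0.2,0,0,0,0,0],[0.2,0,0,0,0,0],[0.1,0,0,0,0,0]]

```text
clock: 9.52
position: [0.6243, -0.0778, -0.0242]
tool_rot: [3.141, 0.001, 1.372]
force: [0.7, -8.6, 0.4]
grip_width: -0.0
```

>>> servo_tool:
  rows:
    - [[0.1,0,0,0,0,0],[0.1,0,0,0,0,0]]

```text
clock: 9.78
position: [0.6246, -0.0762, -0.0241]
tool_rot: [3.141, 0.001, 1.372]
force: [0.3, -10.1, -0.5]
grip_width: -0.0002
```

>>> servo_tool:
  rows:
    - [[0.1,0,0,0,0,0],[0,0,0,0,0,0]]

```text
clock: 10.02
position: [0.6248, -0.0754, -0.0242]
tool_rot: [3.141, 0.001, 1.372]
force: [0.6, -10.7, -0.5]
grip_width: -0.0002
```

>>> servo_tool:
  rows:
    - [[0.1,0,0,0,0,0],[0,0,0,0,0,0]]

```text
clock: 10.28
position: [0.6251, -0.0752, -0.0241]
tool_rot: [3.141, 0.002, 1.371]
force: [1.2, -12.7, 0.8]
grip_width: -0.0002
```

The button has bottomed: 1 mm of command gave only 0.2 mm of motion and the force rose. I'll add a little margin and hold for over a second.

>>> servo_tool:
  rows:
    - [[0.1,0,0,0,0,0],[0.1,0,0,0,0,0],[0,0,0,0,0,0]]

```text
clock: 10.65
position: [0.6252, -0.0752, -0.0241]
tool_rot: [3.141, 0.004, 1.37]
force: [0.2, -20.6, 0.7]
grip_width: -0.0002
```

```bash

python3 -c "
from look import *
look(13,dict(side=(90,200,250,360),top=(90,210,280,430)),dict(side=5,top=5))"
```

```text
[ 0.6253 -0.0751 -0.0241] [179.96   0.24  78.5 ] 10.7 [  0.1 -20.7   1. ]
[ 0.6253 -0.0751 -0.0241] [179.96   0.24  78.5 ] 10.75 [ -0.3 -20.8   0.6]
```

View pics/top13.png

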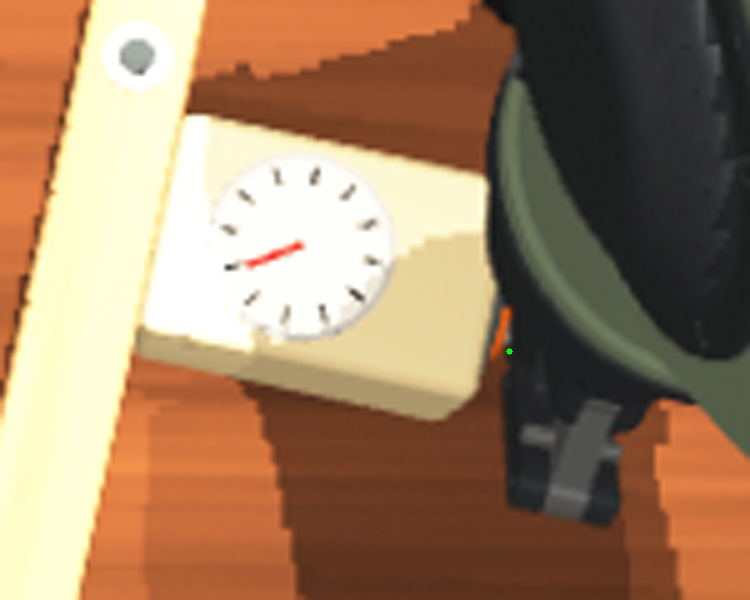

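View pics/side13.png

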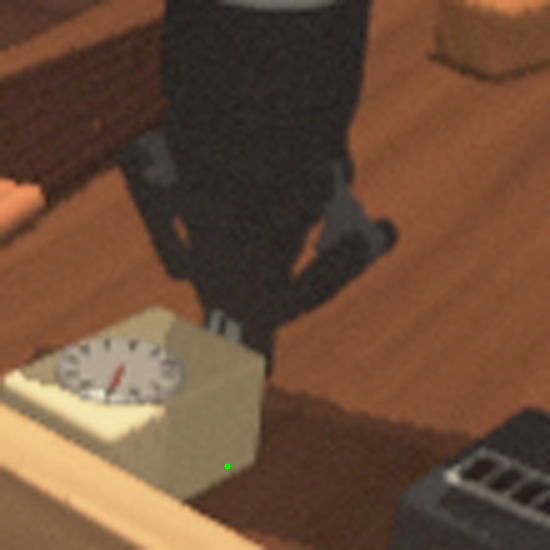

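>>> servo_tool:
  rows:
    - [[0,0,0,0,0,0],[0,0,0,0,0,0],[0,0,0,0,0,0]]

```text
clock: 11.12
position: [0.6253, -0.0751, -0.0241]
tool_rot: [3.141, 0.004, 1.37]
force: [0.1, -21.0, -0.2]
grip_width: 0.0001
```

>>> servo_tool:
  rows:
    - [[-0.4,0,0,0,0,0],[-0.4,0,0,0,0,0],[-0.4,0,0,0,0,0],[-0.5,0,0,0,0,0],[-1.0,0,0,0,0,0]]

```text
clock: 11.75
position: [0.6201, -0.0968, -0.0242]
tool_rot: [-3.142, -0.001, 1.374]
force: [0.4, 0.5, 0.3]
grip_width: 0.0001
```

>>> servo_tool:
  rows:
    - [[-2.0,0,0,0,0,0],[-3.0,0,0,0,0,0],[-3.0,0,0,0,0,0],[0,0,0,0,0,0]]

```text
clock: 12.25
position: [0.6031, -0.1802, -0.0243]
tool_rot: [-3.141, 0.002, 1.368]
force: [-0.2, -0.3, -0.6]
grip_width: 0.0
```

```bash

python3 -c "
from look import *
look(14,dict(side=(90,240,240,400),top=(90,210,280,430)),dict(side=4,top=5))"
```

```text
[ 0.6037 -0.178  -0.0243] [-1.7999e+02  2.0000e-02  7.8510e+01] 12.3 [ 0.8  0.6 -0.4]
[ 0.6041 -0.1766 -0.0242] [ 1.80e+02 -2.00e-02  7.86e+01] 12.35 [-0.2  0.4  0.4]
```

View pics/top14.png

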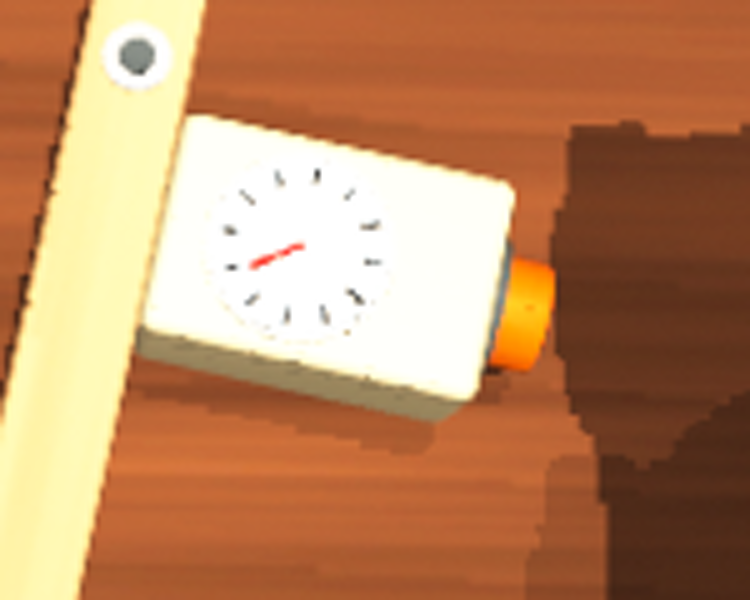

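View pics/side14.png

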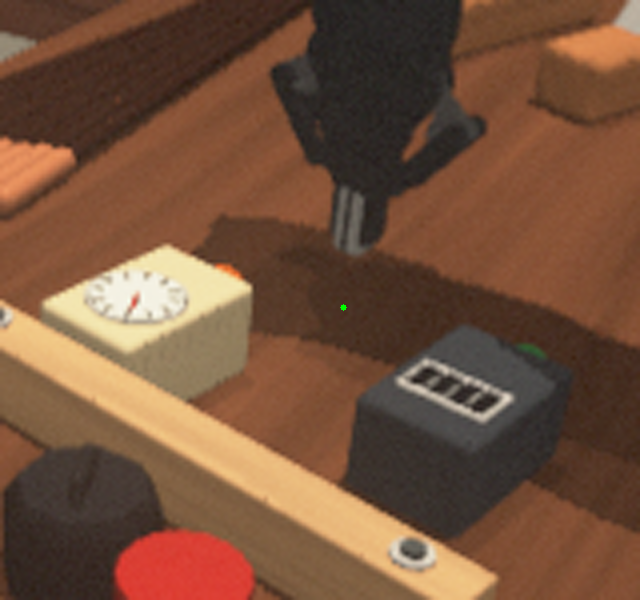

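>>> servo_tool:
  rows:
    - [[0,0,-2,0,0,0],[0,0,-3,0,0,0],[0,0,-3,0,0,0],[0,0,0,0,0,0]]

```text
clock: 12.85
position: [0.6062, -0.1755, 0.0594]
tool_rot: [3.137, 0.0, 1.374]
force: [-0.0, 0.5, -0.9]
grip_width: 0.0001
```

```bash

python3 -c "
from fitp import *
f=pickle.load(open('f14.pkl','rb'))['top']
fitbox(f,[(183,112),(517,184),(478,402),(140,331)],(280,90),5)
from look import *
g=bot.grab_frame('top'); f0=pickle.load(open('f0.pkl','rb'))['top']
# timer unchanged since f14? counter unchanged since start?
d=np.abs(g['image'].astype(int)-f['image'])[110:175,305:375].max(); print('timer diff',d)
e=cv2.resize(np.hstack([x['image'][215:300,300:420,::-1] for x in (f0,g)]),None,fx=3,fy=3); cv2.imwrite('pics/cnt.png',e)
"
```

```text
origin [ 0.6379 -0.0139] yaw rel 0.27 in stop [-45.4 -76.4] res [[0.0, 0.1], [-0.6, 0.5], [0.3, -0.1], [0.2, -0.5]]
timer diff 3
```

View pics/cnt.png

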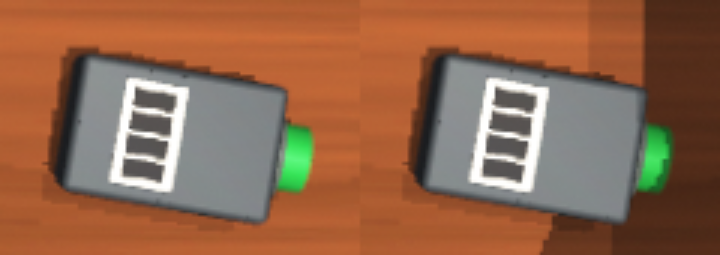

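The timer is square to the stop (0.3°) and flush (45.4 mm), with the button out. The counter hasn't moved and the arm is clear, so I'm handing in.

```bash
python3 -c "
from workcell import bot
print(bot.job_done())"
```

```text
the job is handed in; nothing more can be done
None
```

The varnish timer was pushed against the stop, its button was pressed fully in and held, and the job was handed in at about 13 s.

- **Push:** I pushed the orange button with the shut fingers until one corner of the timer met the stop. The timer was still about 6° off square there and stuck by friction. I dragged the button sideways under about 5–6 N, which swung the timer flat against the stop.
- **Press:** The button was about 3 mm in while I squared the timer, short of the 6 mm that starts it. Then I pressed until it stopped moving and held it fully in for about 1 s, at up to 21 N. I backed straight off and raised the arm.
- **Last checks:**
  - The timer stands upright about 0.3° from square. Its end is flush with the stop to within about half a millimetre, and it did not move after the release.
  - The orange button is back out.
  - The counter looks the same as in the first picture.
  - The gripper is clear of everything.
- **One disagreement:** In both cameras the fingertips sat about 37 mm higher than the reported TCP height. The reported height also went below the bench with no contact force. I trusted the cameras for height; x and y agreed.

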